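# Square a vial plate in the deck corner, then load it on the sloping reader

## Task

The flat white vial plate lies askew on the black loading deck. Slide it into the corner of the deck's aluminium stops, so that it is fully home against the end stop and both side stops; then grip it by its long sides, lay it lengthwise, wells up, flat on the reader's sloping bed with its lower end at the lip, still holding it until it lies flat, and let go. Leave the other things on the table where they are.

Things in the scene. Friction and masses are not known exactly. Their poses are not given: they have to be found in the camera images.
- plate_center (a point): white flat vial plate, 120 x 62 x 12 mm, 50 to 100 g, two rows of four dark round wells on top, lying loose on the deck, wells up, up to 25 degrees askew. The point is its centre, half-way up (6 mm above its underside); x along its 120 mm length, y along its 62 mm width, z up. Either way round will do.
- corner (a point): inside corner of the deck's stops, on the deck's top face where the inner faces of the stops meet; x points to the end stop, y to the side stops, z up. When home, the plate has its length along x and its centre at x = -60, y = -31, z = 6 mm from here. The open deck extends 255 mm to -x and 190 mm to -y from here.
- deck: fixed black slab 270 x 210 x 12 mm, origin under its centre, axes as the corner's. Aluminium stops stand 14 mm above it, 12 mm thick. From the corner: the end stop lies beyond x = 0, from y = -62 to +12 mm; the side stops lie beyond y = 0, from x = -32 to 0 and from x = -120 to -88 mm; the 56 mm gap between these leaves room for a finger at the middle of the plate's long side.
- bed: sloping grey bed of the reader, 30 degrees. Origin on its upper face, 85 mm above the table, under the middle of a plate that rests against the lower lip; x up the slope, away from the robot, y across, z square to the face, leaning 30 degrees back towards the robot. The face runs from x = -60 (inner face of the lip) to +72 mm and is 88 mm wide.
- reader: white reader that carries the bed, fixed; origin under it, straight below the bed's origin; base 150 x 130 x 42 mm. On the bed: lip 11 mm tall, 7 mm thick; two ears 9 mm tall with inner faces at y = +37 and -37 mm from x = -60 to -32 mm of the bed; farther up its sides are open, so fingers have room on both sides of the plate's middle.
- vial_deck: bystander: small clear glass vial with black cap, 22 mm across, 45 mm tall, standing on the deck near its far right-hand corner; origin at the centre of its underside
- vial_a: bystander: amber vial with white cap, 28 mm across, 55 mm tall, standing between deck and reader; origin at the centre of its underside
- vial_b: bystander: second amber vial like it, 28 mm across, 55 mm tall, a little farther away; origin at the centre of its underside
- driver: bystander: black-handled screwdriver 150 mm long, lying between deck and reader, nearer the robot; origin at the centre of its underside (it lies along its x axis)
- wash: bystander: white wash bottle, 60 mm across, 150 mm tall, standing on the left of the table; origin at the centre of its underside
- cup: bystander: grey plastic cup, 70 mm across, 70 mm tall, standing on the right of the table; origin at the centre of its underside
There are look-alikes about, which are no part of the job. There is more than one size of the part that bears plate_center; the job needs the larger. What is shaped like the reader but orange is not meant.

How it is judged:
On the way, in this order (a step that is already met when the one before it is completed fails the run):
1. the plate lies square in the deck corner, against the end stop and both side stops (within 3 mm and 0.05 rad) (x of plate_center in the frame of corner between -0.063 and -0.057 m and y of plate_center in the frame of corner between -0.034 and -0.028 m and z of plate_center in the frame of corner between 0.002 and 0.01 m and angle between the x axis of plate_center and the x axis of corner, either way round below 0.05 rad), for 0.3 s.
2. the plate lies flat on the sloping bed (within 5 mm of its face, 0.1 rad) at the lip, still held by the fingers (x of plate_center in the frame of bed between -0.004 and 0.01 m and y of plate_center in the frame of bed between -0.009 and 0.009 m and z of plate_center in the frame of bed between 0.002 and 0.011 m and angle between the z axis of plate_center and the z axis of bed, either way round below 0.1 rad and angle between the x axis of plate_center and the x axis of bed, either way round below 0.14 rad and contact force between the fingers and plate above 0.3 N and angle between plate_center's own z axis and vertical below 1 rad), for 0.2 s.
At the end, for the whole second after the job is handed in: the plate rests released and still on the bed: its lower end within 10 mm of the lip, within 9 mm of the bed's middle line, flat on its face within 5 mm and 0.1 rad, lengthwise within 0.14 rad, wells up (x of plate_center in the frame of bed between -0.004 and 0.01 m and y of plate_center in the frame of bed between -0.009 and 0.009 m and z of plate_center in the frame of bed between 0.002 and 0.011 m and angle between the z axis of plate_center and the z axis of bed, either way round below 0.1 rad and angle between the x axis of plate_center and the x axis of bed, either way round below 0.14 rad and angle between plate_center's own z axis and vertical below 1 rad and linear speed of plate below 0.02 m/s and contact force between the fingers and plate below 0.1 N); the robot touches nothing.
It fails at once if one of the other things on the table is moved more than 30 mm (distance of any of vial_deck, vial_a, vial_b, driver, wash, cup from where it was at the start of the episode above 0.03 m).
It also fails if it takes over 56 s, if anything falls off the work surface, if the arm or the gripper's body presses on something with over 40 N, if the wrist force passes 120 N, or if a joint passes its speed limit or range.

## Robot

A 7-joint arm with a two-finger parallel gripper is mounted at the origin on the work surface. World frame = base frame: x ahead of the robot, y to its left, z up, the work surface at z = 0. Lengths are in m, angles in rad, forces in N, time in s.
With the tool pointing down it reaches from about 0.4 to 0.9 m from the base axis. Payload 5.5 kg.
Tool frame: the origin (TCP) lies on the front face of the gripper's body, between the roots of the fingers; the fingertips stand 66 mm ahead of it and the grasp point (between the pads) lies 47 mm ahead of it; z points along the fingers, y is the direction in which the jaws open and shut (so a half turn about z gives the same grasp; the last joint's range is limited). The gripper opens to 92 mm and grips with 3 to 60 N. Pads are 19 mm wide; open, the fingers measure 130 mm over their backs; the gripper's body (75 mm by 190 mm) begins 47 mm behind the grasp point.
Start: joints at [1.382, 0.501, -0.427, 1.55, 0.221, 1.138, -0.21], TCP at [0.284, -0.585, 0.292] pointing down, gripper open.
Joint ranges: [-2.88, 2.88], [-0.31, 2.03], [-1.54, 1.56], [0.2, 2.42], [-1.41, 4.55], [0.19, 2.02], [-2.57, 2.57]. Speed limits (rad/s): [2.57, 2.57, 3.14, 3.14, 3.14, 3.14, 3.14].

## Interface

Orientations are given as a unit quaternion [w, x, y, z].
In Python, from cell import ctrl gives the robot as it stands.
- The arm moves only by the shell command python3 -m pendant 'ROWS' [FORCE]. ROWS is JSON, a list that holds one entry, the list of rows, each a list of 7 numbers: the shift along the tool's x, y, z in mm, then the turn, a rotation vector about the tool's x, y, z in rad, then the closure, from 0 (fully open) to 1 (shut). In form: [[[x, y, z, ax, ay, az, grip], ...]]. A call has 1 to 12 rows; each row shifts and turns the pose as measured when the row begins, along the tool's axes as they then stand; what a row does not reach is not made up. A row lasts 1/12 s, in which the tool goes at most 41.7 mm and 7.16 degrees, less where a joint would pass 70% of its speed; a pose out of reach is approached as far as the arm can. A call with a gripper value outside its range is refused whole. The fingers move at their own pace and stop on an object; FORCE is the grip in N (left out, the last holds). Time passes only in rows, so rows that do not move let the fingers close. It gives the time, the measured TCP pose, the force and the opening at its end, in the units of the state.
- ctrl.state(): the state, without advancing time (a new reading comes with each control period).
- ctrl.get_image(name): name is "scene" or "top" or "wrist"; returns a dict with "frame" (420x560x3 uint8, red, green, blue), "range_z" (420x560 float32, m along the optical axis (not along the pixel's ray), 0 where there is no reading), "mtx" (3x3 intrinsics, pixels), "dist" ([k1, k2, p1, p2, k3] as OpenCV has them; the pictures are not rectified), "R" (3x3) and "t" (3): a world point X has camera coordinates R X + t; the wrist camera has in their place "hand_eye" (4x4, takes a point from camera to tool coordinates, whose origin is the TCP and whose axes are the flange's). Camera axes: x right, y down, z forward; pixel columns grow to the right and rows downward; lengths in m; the calibration is good to about 2 mm. A picture is of the moment at which its call begins: read the wrist's pose just before it.
- ctrl.job_done(): hands the job in, once; it reports no verdict.
The state is a dict: "t": time; "qpos": joint angles; "dq": joint speeds; "joint_torque": joint torques, N m; "position": TCP position; "orientation": TCP orientation; "force": force on the tool from outside, world axes, zero at the start; "wrist_torque": the same for the moment, N m; "gripper_width": finger opening in m.
Only numpy, scipy, OpenCV 4.12 (cv2) and the standard library are available. Lean on these libraries where they do the work, as an engineer would, in place of code of your own. Each camera call takes 0.05 s, during which the arm holds its last target.

## Working session

There is one attempt and no reset: what is moved stays moved. The work goes in short steps, Python scripts to look and compute and a shell command to move; the robot and the scene stay as the last step left them, time stands still between calls to the robot, and variables do not carry over. Pictures are saved under pics/ and viewed, and the job is handed in when it is done.

```bash
ls; mkdir -p pics; python3 - <<'E'
from cell import ctrl
import cv2
s=ctrl.state(); print({k:(v if k in('t','position','orientation','force','gripper_width') else None) for k,v in s.items()})
for n in ("scene","top","wrist"):
    d=ctrl.get_image(n); cv2.imwrite(f"pics/{n}0.png",d["frame"][:,:,::-1]); print(n,d["mtx"].tolist(),d["dist"], d.get("t"),d.get("hand_eye"))
E
```

```text
pics
{'t': 0.0, 'qpos': None, 'dq': None, 'joint_torque': None, 'position': array([ 0.28345993, -0.5843047 ,  0.29119703]), 'orientation': array([-9.36620262e-04,  9.74592604e-01,  2.23982895e-01, -2.03960554e-04]), 'force': array([0.45590013, 0.69363483, 0.05414251]), 'wrist_torque': None, 'gripper_width': 0.09163476071702209}
scene [[504.44065068366604, 0.0, 281.14608472971497], [0.0, 504.44065068366604, 207.28699509218845], [0.0, 0.0, 1.0]] [0.01706755 0.         0.         0.         0.        ] [-0.09718969 -0.34752778  1.86746827] None
top [[450.5534813339321, 0.0, 280.682375139474], [0.0, 450.5534813339321, 213.3973244098536], [0.0, 0.0, 1.0]] [0.02570035 0.         0.         0.         0.        ] [-0.04660726  0.53093429  1.27123858] None
wrist [[363.99083006740443, 0.0, 277.99430052091463], [0.0, 363.99083006740443, 215.68996688932256], [0.0, 0.0, 1.0]] [0.00650257 0.         0.         0.         0.        ] None [[ 3.63981593e-05 -9.53677062e-01 -3.00832278e-01  8.16464311e-02]
 [ 9.99999823e-01 -1.44117638e-04  5.77862987e-04 -9.57369521e-05]
 [-5.94449914e-04 -3.00832246e-01  9.53676888e-01 -9.15398739e-02]
 [ 0.00000000e+00  0.00000000e+00  0.00000000e+00  1.00000000e+00]]
```

View pics/scene0.png

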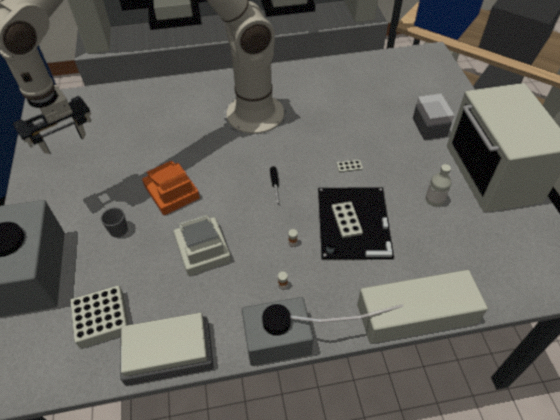

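View pics/top0.png

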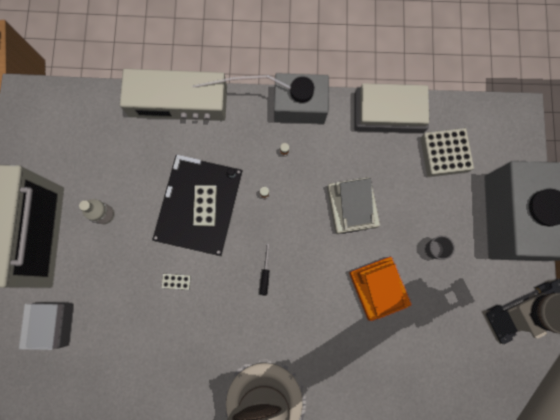

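View pics/wrist0.png

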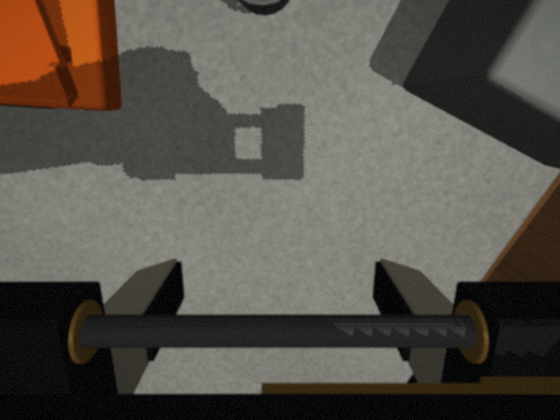

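The top view shows the deck at (198,205), with its stops at the far-left corner near (178,162), the large plate at (205,206) and the reader at (355,205). A smaller decoy plate lies at (176,282). I'll zoom in next and measure.

```bash
cat > h.py <<'E'
import numpy as np, cv2
from cell import ctrl
from scipy.spatial.transform import Rotation as Rn
def ray(d,uv):
    p=cv2.undistortPoints(np.array(uv,float).reshape(-1,1,2),d["mtx"],d["dist"]).reshape(-1,2)
    c=np.c_[p,np.ones(len(p))]; return -d["R"].T@d["t"], c@d["R"]
def onz(d,uv,z):
    o,r=ray(d,uv); return o+r*((z-o[2])/r[:,2])[:,None]
def cloud(d):
    h,w=d["range_z"].shape; u,v=np.meshgrid(np.arange(w),np.arange(h))
    p=cv2.undistortPoints(np.c_[u.ravel(),v.ravel()].astype(float).reshape(-1,1,2),d["mtx"],d["dist"]).reshape(-1,2)
    z=d["range_z"].ravel()[:,None]; return ((np.c_[p,np.ones(len(p))]*z-d["t"])@d["R"]).reshape(h,w,3)
def wrist():
    s=ctrl.state(); d=ctrl.get_image("wrist")
    q=s["orientation"]; Rt=Rn.from_quat([q[1],q[2],q[3],q[0]]).as_matrix()
    T=np.eye(4);T[:3,:3]=Rt;T[:3,3]=s["position"]; C=np.linalg.inv(T@d["hand_eye"]); d["R"]=C[:3,:3];d["t"]=C[:3,3]; return d
E
python3 - <<'E'
from h import *
d=ctrl.get_image("top"); f=d["frame"]
cv2.imwrite("pics/z1.png",cv2.resize(f[140:270,140:260],None,fx=4.6,fy=4.6,interpolation=cv2.INTER_CUBIC)[:,:,::-1])
cv2.imwrite("pics/z2.png",cv2.resize(f[160:250,300:400],None,fx=6,fy=6,interpolation=cv2.INTER_CUBIC)[:,:,::-1])
P=cloud(d)
for uv in [(225,180),(205,196),(205,186),(187,160),(358,200),(300,300),(284,148),(264,192),(240,172),(95,208),(440,248),(265,280)]: print(uv,P[uv[1],uv[0]].round(4))
E
```

```text
(225, 180) [0.6342 0.1404 0.0143]
(205, 196) [0.5801 0.1955 0.0283]
(205, 186) [0.6104 0.1972 0.0283]
(187, 160) [0.6893 0.2561 0.0254]
(358, 200) [ 0.57   -0.248   0.0909]
(300, 300) [ 0.2846 -0.095  -0.0015]
(284, 148) [ 0.7249 -0.0341  0.0637]
(264, 192) [0.5915 0.0203 0.0584]
(240, 172) [0.6612 0.0965 0.0122]
(95, 208) [0.5196 0.481  0.1104]
(440, 248) [ 0.4494 -0.5081  0.0072]
(265, 280) [0.3389 0.0091 0.0258]
```

View pics/z1.png

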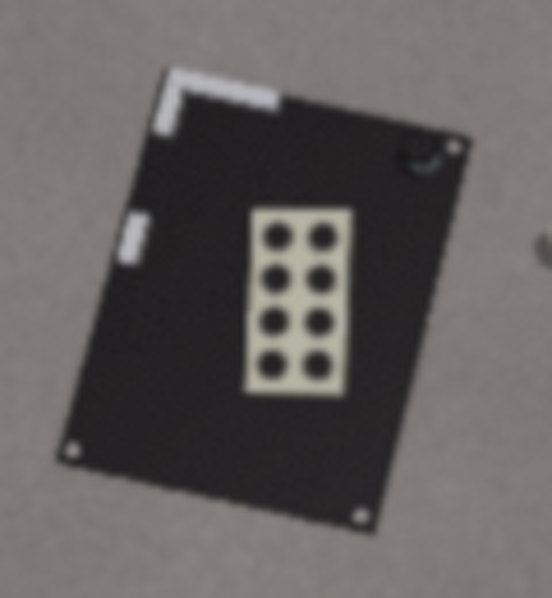

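View pics/z2.png

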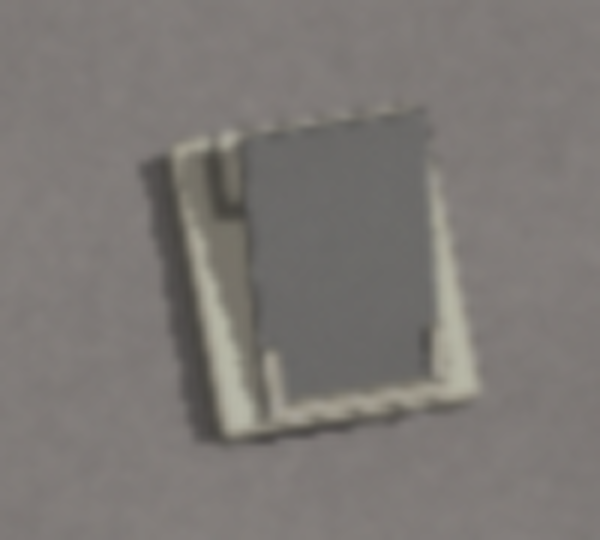

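```bash
cat > meas.py <<'E'
from h import *
def rect(pts):
    r=cv2.minAreaRect((pts[:,:2]*1e3).astype(np.float32)); b=cv2.boxPoints(r)/1e3
    e0,e1=b[1]-b[0],b[2]-b[1]
    L,W=np.linalg.norm(e0),np.linalg.norm(e1); ax=e0/L if L>W else e1/W
    if ax[0]<0: ax=-ax
    return np.array(r[0])/1e3, np.degrees(np.arctan2(ax[1],ax[0])), sorted((L,W)), b
def big(m,roi=None):
    if roi: k=np.zeros_like(m);x0,y0,x1,y1=roi;k[y0:y1,x0:x1]=1;m=m*k
    cs,_=cv2.findContours(m,cv2.RETR_EXTERNAL,cv2.CHAIN_APPROX_NONE); return sorted(cs,key=cv2.contourArea)[::-1]
E
python3 - <<'E'
from meas import *
d=ctrl.get_image("top"); S=6
f=cv2.resize(d["frame"],None,fx=S,fy=S,interpolation=cv2.INTER_CUBIC)
up=lambda c:(c.reshape(-1,2)+.5)/S-.5
hsv=cv2.cvtColor(f,cv2.COLOR_RGB2HSV)
V=hsv[:,:,2]; print([V[S*y,S*x] for x,y in [(205,196),(225,190),(187,160),(260,230)]])
dark=(V<75).astype(np.uint8); c=big(dark,[S*q for q in(145,145,255,265)])[0]
P=onz(d,up(c),.012); print("deck",*rect(P))
br=(V>150).astype(np.uint8)
for c in big(br,[S*q for q in(150,150,240,265)])[:5]:
    P=onz(d,up(c),.0245); print("br",cv2.contourArea(c)/S/S,*rect(P))
# reader base, bed
E
```

```text
[np.uint8(182), np.uint8(38), np.uint8(172), np.uint8(125)]
deck [0.55745404 0.21856712] -11.106782 [np.float32(0.2095727), np.float32(0.2691419)] [[0.40521777 0.14166693]
 [0.6693186  0.08981994]
 [0.70969033 0.29546732]
 [0.44558948 0.3473143 ]]
br 763.9166666666666 [0.55376605 0.19671231] 1.1896445 [np.float32(0.0603545), np.float32(0.11733907)] [[0.49448264 0.22566497]
 [0.49573568 0.16532348]
 [0.61304945 0.16775964]
 [0.6117964  0.22810113]]
br 112.93055555555556 [0.67898169 0.2568414 ] 78.73504 [np.float32(0.044121627), np.float32(0.07208829)] [[0.6503048  0.22580114]
 [0.6935764  0.21718219]
 [0.7076586  0.28788164]
 [0.664387   0.29650062]]
br 30.027777777777775 [0.5914549  0.30548032] -9.685595 [np.float32(0.010720527), np.float32(0.029875915)] [[0.5758281  0.30270964]
 [0.60527813 0.29768327]
 [0.6070817  0.308251  ]
 [0.57763165 0.31327736]]
```

```bash
python3 - <<'E'
from meas import *
S=6
for name,roi in (("top",(315,165,395,245)),("scene",(165,205,240,280))):
    d=ctrl.get_image(name); f=cv2.resize(d["frame"],None,fx=S,fy=S,interpolation=cv2.INTER_CUBIC)
    print(name,"cam",(-d["R"].T@d["t"]).round(3))
    x0,y0,x1,y1=roi; g=f[y0*S:y1*S,x0*S:x1*S].copy()
    hsv=cv2.cvtColor(g,cv2.COLOR_RGB2HSV); print(hsv[::60,::60,2])
    cv2.imwrite(f"pics/r_{name}.png",cv2.resize(g,None,fx=1.2,fy=1.2)[:,:,::-1])
d=ctrl.get_image("top");P=cloud(d)
Q=P[183:222:4,346:372:5]; print(Q[:,2].round(3))
pts=P[186:218,347:368].reshape(-1,3); pts=pts[pts[:,2]>.04]
A=np.c_[pts[:,:2],np.ones(len(pts))]; k=np.linalg.lstsq(A,pts[:,2],rcond=None)[0]; n=np.array([-k[0],-k[1],1]);n/=np.linalg.norm(n)
print("plane",k,"tilt",np.degrees(np.arccos(n[2])),"yaw of upslope",np.degrees(np.arctan2(k[1],k[0])))
E
```

```text
top cam [ 0.311 -0.013  1.343]
[[128 129 127 128 128 128 126 124]
 [126 127 130 129 129 128 125 126]
 [128 128 108 107 106 108 127 126]
 [131 111 102 108 108 108 136 128]
 [128 126 147 108 106 107 174 130]
 [124 124 162 106 106 105 180 127]
 [127 128  87 137 111 147 175 126]
 [126 131 124 124 127 125 128 130]]
scene cam [ 1.431 -0.157  1.243]
[[178  81  80 128 128 132 128 125]
 [ 87 126 123 126 133 126 124 127]
 [127 125 125  97  95 175 125 123]
 [125 145  96  99  99  95 115 126]
 [123 124 172  87 105 155 142 123]
 [127 125 181  82  84  81 168 123]
 [125 124 150 168  81  81  83 124]
 [124 123 125  80 123 124 127 124]]
[[ 0.612 -0.237  0.12 ]
 [ 0.602 -0.238  0.115]
 [ 0.592 -0.239  0.109]
 [ 0.583 -0.241  0.097]
 [ 0.572 -0.241  0.096]
 [ 0.562 -0.243  0.088]
 [ 0.552 -0.245  0.079]
 [ 0.542 -0.246  0.072]
 [ 0.531 -0.247  0.068]
 [ 0.519 -0.247  0.066]]
plane [-0.50283213  1.82237981  0.82401637] tilt 62.12265244518611 yaw of upslope 105.42527783475003
```

View pics/r_top.png

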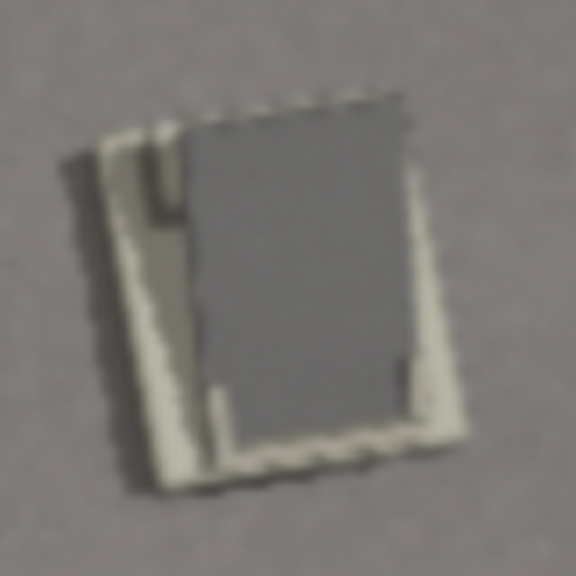

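View pics/r_scene.png

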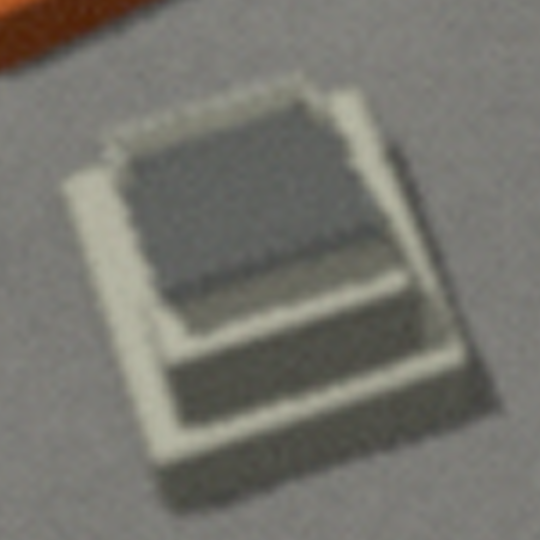

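```bash
python3 - <<'E'
from meas import *
d=ctrl.get_image("top")
f=lambda p:(np.array(p)+.5)/7.2-.5+np.array([315,165])
U=onz(d,f([(188,124),(408,93)]),.121); L=onz(d,f([(237,440),(408,418)]),.055); L2=onz(d,f([(222,470),(425,440)]),.060)
B=onz(d,f([(100,142),(160,488),(467,437)]),.042)
print("U",U.round(4),np.linalg.norm(U[0]-U[1]));print("L",L.round(4));print("L2",L2.round(4));print("B",B.round(4),np.linalg.norm(B[1]-B[0]),np.linalg.norm(B[2]-B[1]))
ang=lambda v:np.degrees(np.arctan2(v[1],v[0]))
print("yaw",ang(U[0]-U[1])-90,ang(L[0]-L[1])-90,ang(B[1]-B[2])-90,ang(B[0]-B[1]),"ctr B",((B[0]+B[2])/2).round(4))
um=U.mean(0);lm=L.mean(0);print(um,lm,"len",np.linalg.norm(um-lm),ang(um-lm)); print("origin from U",um-(um-lm)/np.linalg.norm(um-lm)*.072)
P=cloud(d); pts=P[188:216,348:366].reshape(-1,3); 
A=np.c_[pts[:,:2],np.ones(len(pts))];
for i in range(4):
    k=np.linalg.lstsq(A,pts[:,2],rcond=None)[0]; r=abs(A@k-pts[:,2]); m=r<max(.006,np.median(r)*2); A,pts=A[m],pts[m]
print(len(pts),k,"tilt",np.degrees(np.arctan(np.hypot(k[0],k[1]))),ang(k[:2]))
E
```

```text
U [[ 0.614  -0.1939  0.121 ]
 [ 0.6292 -0.2794  0.121 ]] 0.08676004017362635
L [[ 0.5007 -0.2244  0.055 ]
 [ 0.5118 -0.2932  0.055 ]]
L2 [[ 0.4876 -0.2176  0.06  ]
 [ 0.5023 -0.2989  0.06  ]]
B [[ 0.6247 -0.1694  0.042 ]
 [ 0.482  -0.1954  0.042 ]
 [ 0.5068 -0.32    0.042 ]] 0.14512623192884477 0.127070313709228
yaw 10.077435472305524 9.196579801948616 11.27261567327875 10.299689849560224 ctr B [ 0.5658 -0.2447  0.042 ]
[ 0.62158422 -0.23665599  0.121     ] [ 0.50622694 -0.25878017  0.055     ] len 0.13473225947541764 10.856828799771508
origin from U [ 0.55993808 -0.248479    0.08573005]
413 [ 0.55537657  0.13049068 -0.19177703] tilt 29.704784848021234 13.222320440388012
```

```bash
python3 -m pendant '[[[34,-20,-3,0,0,0,0],[34,-20,-3,0,0,0,0],[34,-20,-3,0,0,0,0],[34,-20,-3,0,0,0,0],[34,-20,-3,0,0,0,0],[34,-20,-3,0,0,0,0],[34,-20,-3,0,0,0,0],[34,-20,-3,0,0,0,0],[34,-20,-3,0,0,0,0],[34,-20,-3,0,0,0,0],[0,0,0,0,0,0,0]]]' 20
```

```text
t: 1.37
position: [0.5095, -0.2474, 0.3225]
orientation: [0.002, 0.976, 0.218, 0.001]
force: [0.7, 2.6, 0.6]
gripper_width: 0.0918
```

```bash
python3 - <<'E'
from meas import *
d=wrist(); cv2.imwrite("pics/w1.png",d["frame"][:,:,::-1]); np.savez("w1.npz",**d)
E
```

```text
(no output)
```

View pics/w1.png

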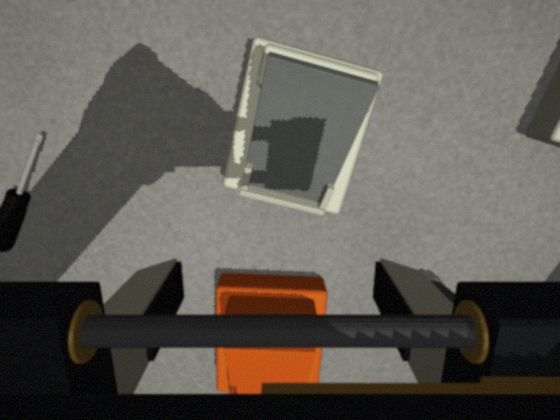

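The wrist view shows the reader with its white base at (300,125) and its grey bed inside. The orange look-alike is at (270,335). I'll zoom in to pick corners.

```bash
python3 - <<'E'
from meas import *
d=np.load("w1.npz"); f=d["frame"][30:225,215:390]
cv2.imwrite("pics/w1z.png",cv2.resize(f,None,fx=3,fy=3,interpolation=cv2.INTER_CUBIC)[:,:,::-1])
E
```

```text
(no output)
```

View pics/w1z.png

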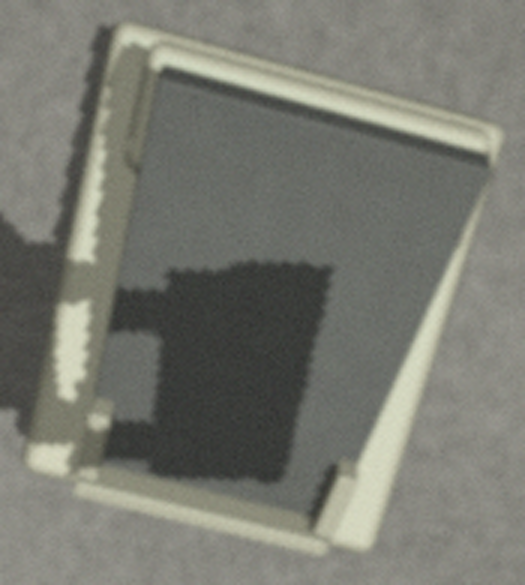

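```bash
python3 - <<'E'
from meas import *
d=np.load("w1.npz"); 
f=lambda p:(np.array(p)+.5)/3-.5+np.array([215,30])
ang=lambda v:np.degrees(np.arctan2(v[1],v[0]))
U=onz(d,f([(160,75),(489,164)]),.121)
print("U",U.round(4),np.linalg.norm(U[0]-U[1]),ang(U[0]-U[1])-90)
x=U.mean(0); y=np.radians(10.3); print("origin",x[:2]-.06235*np.array([np.cos(y),np.sin(y)]))
B=onz(d,f([(115,25),(28,470),(370,550),(502,130)]),.042); print("B",B.round(4),np.linalg.norm(B[1]-B[0]),np.linalg.norm(B[2]-B[1]),(B[0]+B[2])/2,(B[1]+B[3])/2, ang(B[0]-B[1]),ang(B[3]-B[2]),ang(B[1]-B[2])-90)
L=onz(d,f([(110,466),(315,522)]),.055);print("L",L.round(4),ang(L[0]-L[1])-90)
m=L.mean(0);
n=np.array([-.5*np.cos(y),-.5*np.sin(y),.866]) 
t=U.mean(0)-m; print(np.linalg.norm(t),ang(t))
# lip top outer edge points: x=-67, z=11 -> height
h=.085-.067*.5+.011*.866; O=onz(d,f([(78,490),(325,552)]),h); print(h,O.round(4),np.linalg.norm(O[0]-O[1]),ang(O[0]-O[1])-90, O.mean(0)[:2]+(.067*.866+.011*.5)*np.array([np.cos(y),np.sin(y)]))
E
```

```text
U [[ 0.6102 -0.193   0.121 ]
 [ 0.6267 -0.2768  0.121 ]] 0.08547817455662064 11.172391660081047
origin [ 0.55708647 -0.24606274]
B [[ 0.6244 -0.1693  0.042 ]
 [ 0.4831 -0.199   0.042 ]
 [ 0.5078 -0.3206  0.042 ]
 [ 0.649  -0.2929  0.042 ]] 0.14442484845359485 0.12408253237838145 [ 0.56609816 -0.24492894  0.042     ] [ 0.56605556 -0.2459462   0.042     ] 11.867442878358128 11.081837903460778 11.497222509690559
L [[ 0.4995 -0.2238  0.055 ]
 [ 0.5113 -0.2951  0.055 ]] 9.413520173889538
0.13316932511062246 12.246692699964527
0.061026000000000004 [[ 0.4889 -0.2173  0.061 ]
 [ 0.5046 -0.3016  0.061 ]] 0.08569689562053004 10.502189741791042 [ 0.55925207 -0.24807511]
```

```bash
python3 -m pendant '[[[21,-35,5,0,0,0,0],[21,-35,5,0,0,0,0],[21,-35,5,0,0,0,0],[21,-35,5,0,0,0,0],[21,-35,5,0,0,0,0],[21,-35,5,0,0,0,0],[21,-35,5,0,0,0,0],[21,-35,5,0,0,0,0],[21,-35,5,0,0,0,0],[21,-35,5,0,0,0,0],[0,0,20,0,0,0.11,0],[0,0,20,0,0,0.11,0]]]' 20; python3 -m pendant '[[[0,0,20,0,0,0.1,0],[0,0,10,0,0,0.1,0],[0,0,0,0,0,0,0]]]' 20
python3 - <<'E'
from meas import *
d=wrist(); cv2.imwrite("pics/w2.png",d["frame"][:,:,::-1]); np.savez("w2.npz",**d)
E
```

```text
t: 2.42
position: [0.5577, 0.1502, 0.2286]
orientation: [0.007, 0.995, 0.095, 0.005]
force: [0.5, -1.9, -0.9]
gripper_width: 0.0919
t: 2.67
position: [0.5566, 0.1493, 0.1935]
orientation: [0.007, 1.0, -0.011, 0.004]
force: [-1.1, 0.3, 0.8]
gripper_width: 0.0919
```

View pics/w2.png

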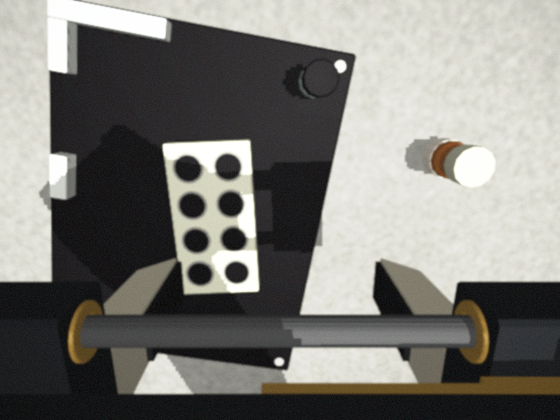

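```bash
python3 - <<'E'
from meas import *
d=np.load("w2.npz")
f=cv2.cvtColor(d["frame"],cv2.COLOR_RGB2HSV); m=(f[:,:,2]>110).astype(np.uint8)
c=big(m,(150,120,275,262))[0]; print(cv2.contourArea(c))
Q=onz(d,[(163.5,144.5),(250,139.5),(259.5,290.5),(184,294.5)],.024); print(Q.round(4)); 
ang=lambda v:np.degrees(np.arctan2(v[1],v[0]))
print("ctr",Q.mean(0),"sizes",[np.linalg.norm(Q[i]-Q[(i+1)%4]).round(4) for i in range(4)],ang(Q[0]-Q[3]),ang(Q[1]-Q[2]),ang(Q[0]-Q[1])-90)
q=d["frame"][0:220,20:190]; cv2.imwrite("pics/w2z.png",cv2.resize(q,None,fx=3,fy=2.7,interpolation=cv2.INTER_CUBIC)[:,:,::-1])
s=ctrl.state();q=s["orientation"];print(Rn.from_quat([q[1],q[2],q[3],q[0]]).as_matrix().round(4),s["position"])
E
```

```text
10043.5
[[0.6119 0.2265 0.024 ]
 [0.6139 0.1654 0.024 ]
 [0.4948 0.1632 0.024 ]
 [0.4931 0.2238 0.024 ]]
ctr [0.55342067 0.1947113  0.024     ] sizes [np.float64(0.0612), np.float64(0.1191), np.float64(0.0606), np.float64(0.1188)] 1.332308365571999 1.0721487438019646 1.9100355174299466
[[ 0.9998 -0.0182  0.0076]
 [-0.018  -0.9997 -0.0139]
 [ 0.0079  0.0138 -0.9999]] [0.55683823 0.14904422 0.19419898]
```

View pics/w2z.png

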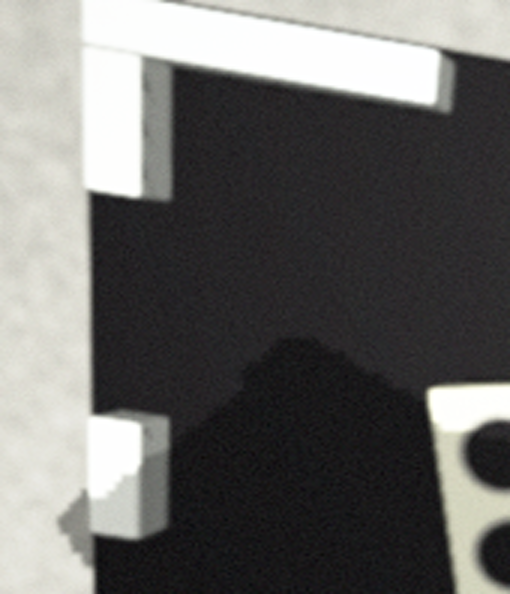

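```bash
python3 - <<'E'
from meas import *
d=np.load("w2.npz")
f=lambda p:(np.array(p)+.5)/np.array([3,2.7])-.5+np.array([20,0])
ang=lambda v:np.degrees(np.arctan2(v[1],v[0]))
Q=onz(d,f([(173,66),(170,200),(168,532)]),.012); print(Q.round(4),ang(Q[0]-Q[1]),ang(Q[0]-Q[2]),np.linalg.norm(Q[0]-Q[2]))
E=onz(d,f([(160,60),(437,107)]),.026);print(E.round(4),ang(E[0]-E[1])-90)
E
```

```text
[[0.6914 0.2783 0.012 ]
 [0.6605 0.2848 0.012 ]
 [0.5728 0.3016 0.012 ]] -11.825005174753207 -11.110423064008268 0.12080948049769634
[[0.6899 0.2741 0.026 ]
 [0.6789 0.217  0.026 ]] -10.960543293669616
```

```bash
python3 -m pendant '[[[-4,-30,10,0.014,-0.008,-0.039,0],[0,-16,20,0,0,0,0],[0,0,30,0,0,0,0],[0,0,0,0,0,0,0]]]' 10;  python3 - <<'E'
from meas import *
s=ctrl.state();q=s["orientation"];print(Rn.from_quat([q[1],q[2],q[3],q[0]]).as_matrix().round(4),s["position"],s["force"])
E
```

```text
t: 3.05
position: [0.5583, 0.1922, 0.1368]
orientation: [0.0, 1.0, 0.014, 0.004]
force: [-1.3, -1.3, -1.1]
gripper_width: 0.0917
[[ 9.996e-01  2.880e-02  7.900e-03]
 [ 2.880e-02 -9.996e-01 -2.000e-04]
 [ 7.900e-03  4.000e-04 -1.000e+00]] [0.55832849 0.19216515 0.13679896] [-1.3265008  -1.25767179 -1.07043279]
```

```bash
python3 -m pendant '[[[-5,-3,15,0,-0.008,0.006,0],[0,0,20,0,0,0,0],[0,0,14,0,0,0,0],[0,0,0,0,0,0,0]]]' 10;  python3 - <<'E'
from meas import *
s=ctrl.state();q=s["orientation"];print(Rn.from_quat([q[1],q[2],q[3],q[0]]).as_matrix().round(4),s["position"],s["force"])
E
```

```text
t: 3.38
position: [0.5571, 0.1935, 0.0906]
orientation: [-0.0, 1.0, 0.013, 0.003]
force: [-0.3, -0.2, 0.1]
gripper_width: 0.0918
[[ 9.997e-01  2.500e-02  5.500e-03]
 [ 2.500e-02 -9.997e-01  4.000e-04]
 [ 5.500e-03 -2.000e-04 -1.000e+00]] [0.557063   0.19350418 0.09059936] [-0.34780327 -0.15518501  0.07012498]
```

```bash
python3 -m pendant '[[[-5,-2,6,0,-0.006,0,0],[-2,0,6,0,0,0,0],[0,0,0,0,0,0,0]]]' 10;  python3 - <<'E'
from meas import *
s=ctrl.state();q=s["orientation"];print(Rn.from_quat([q[1],q[2],q[3],q[0]]).as_matrix().round(4),s["position"],s["force"])
d=wrist(); cv2.imwrite("pics/w3.png",d["frame"][:,:,::-1])
E
```

```text
t: 3.63
position: [0.551, 0.1944, 0.0798]
orientation: [-0.0, 1.0, 0.012, 0.001]
force: [0.1, -0.3, -0.6]
gripper_width: 0.0916
[[ 9.997e-01  2.390e-02  1.200e-03]
 [ 2.390e-02 -9.997e-01  1.000e-04]
 [ 1.200e-03 -1.000e-04 -1.000e+00]] [0.55104274 0.19438796 0.07979305] [ 0.14982242 -0.29482112 -0.57382293]
```

View pics/w3.png

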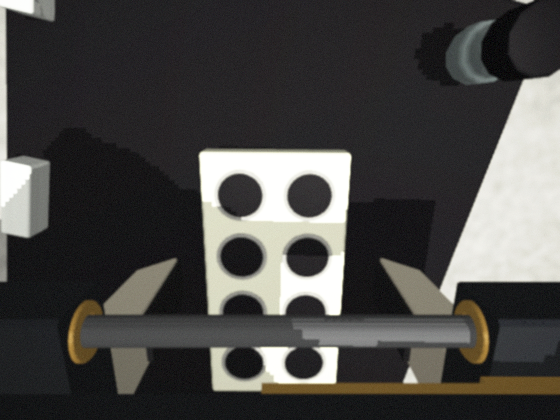

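The plate sits between the fingers, spanning columns 200–350, so it is centred. Closing now.

```bash
python3 -m pendant '[[[0,0,0,0,0,0,1],[0,0,0,0,0,0,1],[0,0,0,0,0,0,1],[0,0,0,0,0,0,1],[0,0,0,0,0,0,1],[0,0,0,0,0,0,1]]]' 12;  python3 - <<'E'
from meas import *
s=ctrl.state();q=s["orientation"];print(Rn.from_quat([q[1],q[2],q[3],q[0]]).as_matrix().round(4),s["position"],s["force"])
E
```

```text
t: 4.18
position: [0.5531, 0.1953, 0.083]
orientation: [-0.001, 1.0, 0.012, 0.003]
force: [-0.1, 0.0, -0.2]
gripper_width: 0.0618
[[ 0.9997  0.0243  0.0062]
 [ 0.0243 -0.9997  0.0016]
 [ 0.0062 -0.0014 -1.    ]] [0.55310497 0.19533743 0.08303521] [-0.14414193  0.03181467 -0.22525721]
```

```bash
python3 -m pendant '[[[0,0,0,0,0,0.11,1],[0,0,0,0,0,0.108,1],[14,-12,0,0,0,0,1],[14,-12,0,0,0,0,1],[14,-12,0,0,0,0,1],[14,-12,0,0,0,0,1],[0,0,0,0,0,0,1]]]' 12;  cat > st.py <<'E'
from meas import *
s=ctrl.state();q=s["orientation"];R=Rn.from_quat([q[1],q[2],q[3],q[0]]).as_matrix();print(R.round(4).tolist(),s["position"].round(4),s["force"].round(1),s["gripper_width"],s["t"])
y=np.radians(-11.1);c=np.array([.6915,.2785]);X=np.array([np.cos(y),np.sin(y)]);Y=np.array([-X[1],X[0]])
p=s["position"][:2]+R[:2,2]*.055-c
print("corner xy mm",(p@X*1e3).round(1),(p@Y*1e3).round(1),"yaw",np.degrees(np.arctan2(R[1,0],R[0,0])).round(2)+11.1,"tiltfix ax,ay",(-R.T@[0,0,-1])[1].round(4),(R.T@[0,0,-1])[0].round(4),"F corner",s["force"][:2]@X,s["force"][:2]@Y)
E
python3 st.py
```

```text
t: 4.77
position: [0.616, 0.2292, 0.0832]
orientation: [0.002, 0.995, -0.103, -0.0]
force: [1.3, 0.8, -1.2]
gripper_width: 0.0613
[[0.9789, -0.2041, -0.0015], [-0.2041, -0.9789, -0.0049], [-0.0004, 0.0051, -1.0]] [0.616  0.2292 0.0832] [ 1.3  0.8 -1.2] 0.061300615188198154 4.7667
corner xy mm -64.6 -63.2 yaw -0.6799999999999997 tiltfix ax,ay 0.0051 0.0004 F corner 1.0846502432776601 1.0598683124877406
```

Next: move y in to about -34 and press gently down.

```bash
python3 -m pendant '[[[0,-12,0,0,0,-0.012,1],[0,-12,1,0,0,0,1],[0,-4,1,0,0,0,1],[0,0,0,0,0,0,1]]]' 12; python3 st.py; python3 - <<'E'
from meas import *
d=wrist(); cv2.imwrite("pics/w4.png",d["frame"][:,:,::-1])
E
```

```text
t: 5.1
position: [0.6217, 0.2497, 0.0822]
orientation: [0.009, 0.995, -0.099, -0.001]
force: [-0.2, 0.8, -1.2]
gripper_width: 0.0613
[[0.9806, -0.1961, -0.0045], [-0.1961, -0.9804, -0.0186], [-0.0007, 0.0192, -0.9998]] [0.6217 0.2497 0.0822] [-0.2  0.8 -1.2] 0.06125151696700733 5.1
corner xy mm -63.0 -42.7 yaw -0.21000000000000085 tiltfix ax,ay 0.0192 0.0007 F corner -0.3704222577075108 0.7055631123009817
```

View pics/w4.png

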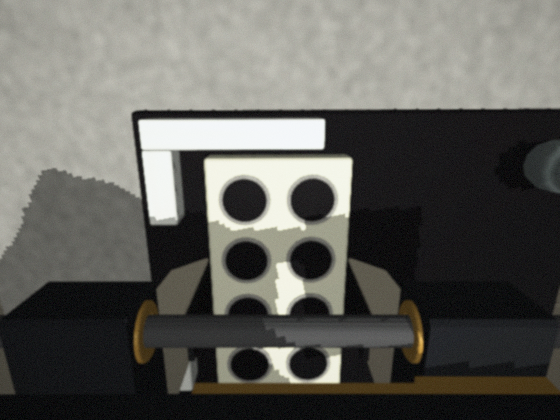

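The plate's top-left corner is at (205,158). It is still about 4 mm from the end stop and about 11 mm from the side stop. Continuing.

```bash
python3 -m pendant '[[[0,-6,0,0.019,0,0,1],[0,-5,1,0,0,0,1],[0,-3,0,0,0,0,1],[0,0,0,0,0,0,1]]]' 12; python3 st.py; python3 -m pendant '[[[2,-2,0,0,0,0,1],[2,-2,0,0,0,0,1],[2,-2,0,0,0,0,1]]]' 12; python3 st.py
```

```text
t: 5.48
position: [0.6232, 0.2587, 0.082]
orientation: [0.004, 0.995, -0.099, -0.001]
force: [0.0, 0.9, -0.3]
gripper_width: 0.0616
[[0.9802, -0.1978, -0.0027], [-0.1978, -0.9802, -0.007], [-0.0013, 0.0074, -1.0]] [0.6232 0.2587 0.082 ] [ 0.   0.9 -0.3] 0.06161410134182645 5.4833
corner xy mm -63.3 -33.0 yaw -0.3100000000000005 tiltfix ax,ay 0.0074 0.0013 F corner -0.11994603488178286 0.870092998304028
t: 5.73
position: [0.6261, 0.2612, 0.0817]
orientation: [0.007, 0.995, -0.099, -0.005]
force: [-9.4, -7.9, 12.1]
gripper_width: 0.0617
[[0.9803, -0.1971, -0.0114], [-0.1973, -0.9803, -0.0131], [-0.0086, 0.0151, -0.9998]] [0.6261 0.2612 0.0817] [-9.4 -7.9 12.1] 0.06167272724640853 5.7333
corner xy mm -61.3 -30.4 yaw -0.28000000000000114 tiltfix ax,ay 0.0151 0.0086 F corner -7.746555464088703 -9.538461755114971
```

```bash
python3 -m pendant '[[[2,-1,0,0.007,0.004,0.005,1],[2,-1,0,0,0,0,1]]]' 12; python3 st.py; python3 - <<'E'
from meas import *
d=wrist(); np.savez("w5.npz",**d); cv2.imwrite("pics/w5.png",cv2.resize(d["frame"][90:310,120:380],None,fx=3,fy=2.7)[:,:,::-1])
E
```

```text
t: 5.9
position: [0.6265, 0.2611, 0.0816]
orientation: [0.007, 0.995, -0.101, -0.007]
force: [-5.5, -4.5, 7.3]
gripper_width: 0.0621
[[0.9796, -0.2003, -0.0145], [-0.2005, -0.9796, -0.0119], [-0.0119, 0.0146, -0.9998]] [0.6265 0.2611 0.0816] [-5.5 -4.5  7.3] 0.062081448198402195 5.9
corner xy mm -61.1 -30.4 yaw -0.47000000000000064 tiltfix ax,ay 0.0146 0.0119 F corner -4.5789187543979475 -5.486572504868488
```

View pics/w5.png

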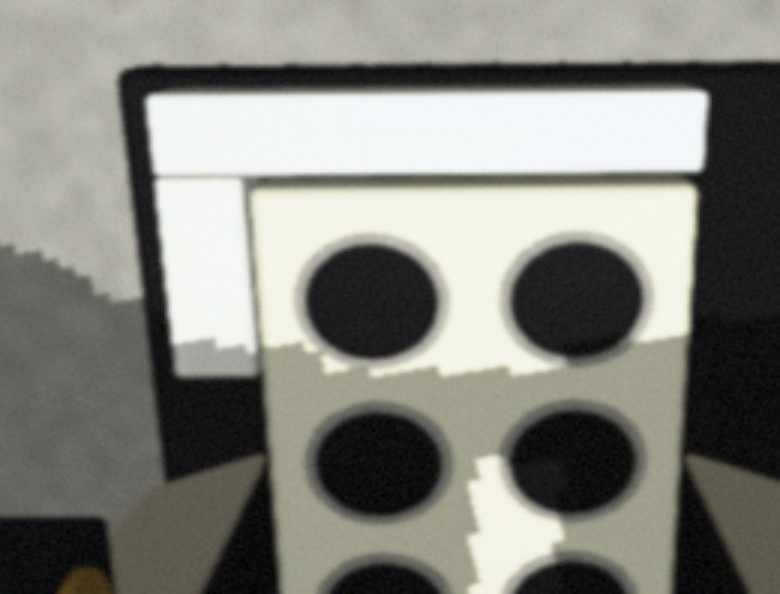

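The plate is flush with the side stop, and the end-stop gap at row 180 is about 1 mm or less. I'll release, back off and check that it is fully home.

```bash
python3 -m pendant '[[[0,0,0,0,0,0,1],[0,0,0,0,0,0,1],[0,0,0,0,0,0,0.2],[0,0,0,0,0,0,0.1],[0,0,0,0,0,0,0.1],[0,0,-30,0.01,0,0,0.1],[-10,0,-40,0,0,0,0.1],[-20,0,-20,0,0,0,0.1],[0,0,0,0,0,0,0.1]]]' 12; python3 st.py; python3 - <<'E'
from meas import *
d=wrist(); np.savez("w6.npz",**d); cv2.imwrite("pics/w6.png",d["frame"][:,:,::-1])
E
```

```text
t: 6.7
position: [0.5948, 0.2698, 0.1696]
orientation: [0.0, 0.995, -0.1, -0.011]
force: [-0.9, 0.7, -0.3]
gripper_width: 0.0826
[[0.9798, -0.199, -0.0213], [-0.199, -0.98, 0.0013], [-0.0211, 0.0029, -0.9998]] [0.5948 0.2698 0.1696] [-0.9  0.7 -0.3] 0.08260196066701737 6.7
corner xy mm -94.4 -27.3 yaw -0.3800000000000008 tiltfix ax,ay 0.0029 0.0211 F corner -0.9669459829118714 0.5087375948914926
```

View pics/w6.png

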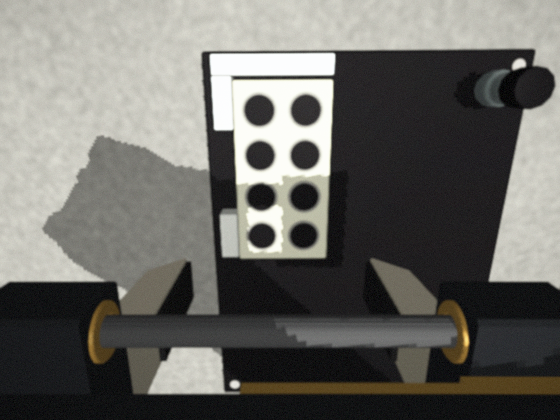

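The plate is now square in the corner, touching both side stops at (222,100) and (229,232) and the end stop along row 77. A quick numeric check follows.

```bash
python3 - <<'E'
from meas import *
d=np.load("w6.npz")
cv2.imwrite("pics/w6z.png",cv2.resize(d["frame"][45:270,200:345],None,fx=3.5,fy=2.6,interpolation=cv2.INTER_CUBIC)[:,:,::-1])
Q=onz(d,[(233,79.5),(333.5,79),(327,259),(239,259)],.024)
y=np.radians(-11.1);c=np.array([.6915,.2785]);X=np.array([np.cos(y),np.sin(y)]);Y=np.array([-X[1],X[0]])
ang=lambda v:np.degrees(np.arctan2(v[1],v[0]))
m=Q.mean(0);print(m,(m[:2]-c)@X,(m[:2]-c)@Y,ang(Q[0]-Q[3]),ang(Q[1]-Q[2]))
# end stop ends & side stops outer points at z=.026
S=onz(d,[(210,55),(335,53),(221,257)],.026)[:,:2]-c; print(S@X,S@Y)
E
```

```text
[0.62459143 0.25975712 0.024     ] -0.062048470668098925 -0.031273616677757014 -11.714383037656324 -10.870753718446027
[ 0.01134326  0.01196058 -0.11905437] [ 0.01159462 -0.06186115  0.01257653]
```

View pics/w6z.png

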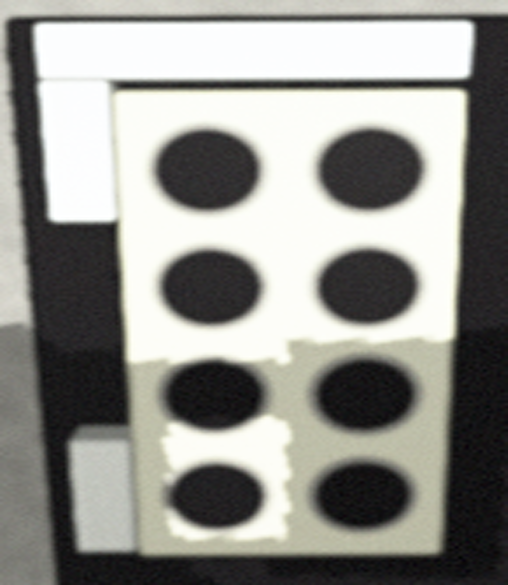

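A gap of about 2 mm remains at the end stop (x = -62.0 mm), while the side is flush. I'll regrip and push farther along x.

```bash
python3 -m pendant '[[[16,2,10,0.003,0.021,-0.006,0.05],[16,2,10,0,0,0,0.05],[0,0,20,0,0,0,0.05],[0,0,0,0,0,0,0.05]]]' 15; python3 st.py
```

```text
t: 7.08
position: [0.6294, 0.2583, 0.1261]
orientation: [-0.0, 0.995, -0.096, 0.003]
force: [-1.1, -0.5, -0.8]
gripper_width: 0.0871
[[0.9814, -0.192, 0.0056], [-0.192, -0.9814, -0.0003], [0.0055, -0.0008, -1.0]] [0.6294 0.2583 0.1261] [-1.1 -0.5 -0.8] 0.08708390955372507 7.0833
corner xy mm -56.8 -31.7 yaw 0.02999999999999936 tiltfix ax,ay -0.0008 -0.0055 F corner -0.9791299498587729 -0.7198959844476729
```

```bash
python3 -m pendant '[[[-4,0,16,0,-0.006,0,0.05],[-2,0,18,0,0,0,0.05],[0,0,12,0,0,0,0.05],[0,0,0,0,0,0,0.05]]]' 15; python3 st.py
```

```text
t: 7.42
position: [0.6253, 0.2595, 0.0779]
orientation: [-0.001, 0.995, -0.097, 0.0]
force: [-0.7, -1.2, 10.6]
gripper_width: 0.0871
[[0.9811, -0.1932, 0.001], [-0.1933, -0.9811, 0.0014], [0.0007, -0.0015, -1.0]] [0.6253 0.2595 0.0779] [-0.7 -1.2 10.6] 0.08712120299625283 7.4167
corner xy mm -61.2 -31.3 yaw -0.040000000000000924 tiltfix ax,ay -0.0015 -0.0007 F corner -0.4509237137660983 -1.3026732580242326
```

```bash
python3 -m pendant '[[[0,0,-3,0,0,0,0.05],[0,0,0,0,0,0,1],[0,0,0,0,0,0,1],[0,0,0,0,0,0,1],[0,0,0,0,0,0,1],[0,0,0,0,0,0,1]]]' 15; python3 st.py;  python3 -m pendant '[[[2,0,0,0,0,0,1],[2,0,0,0,0,0,1],[2,0,0,0,0,0,1],[2,0,0,0,0,0,1]]]' 20; python3 st.py
```

```text
t: 7.92
position: [0.6242, 0.2599, 0.0789]
orientation: [-0.0, 0.995, -0.096, -0.001]
force: [0.6, -0.3, 0.8]
gripper_width: 0.0618
[[0.9814, -0.192, -0.0018], [-0.192, -0.9814, 0.0009], [-0.0019, -0.0005, -1.0]] [0.6242 0.2599 0.0789] [ 0.6 -0.3  0.8] 0.06184596761374129 7.9167
corner xy mm -62.6 -31.1 yaw 0.02999999999999936 tiltfix ax,ay -0.0005 0.0019 F corner 0.6785233801246886 -0.21635442641557223
t: 8.25
position: [0.6272, 0.2598, 0.0789]
orientation: [0.001, 0.995, -0.096, -0.006]
force: [-6.6, -0.8, 6.0]
gripper_width: 0.0616
[[0.9816, -0.1908, -0.0118], [-0.1908, -0.9816, 0.0001], [-0.0116, 0.0022, -0.9999]] [0.6272 0.2598 0.0789] [-6.6 -0.8  6. ] 0.061628334197867306 8.25
corner xy mm -60.2 -30.8 yaw 0.09999999999999964 tiltfix ax,ay 0.0022 0.0116 F corner -6.296911732703509 -2.049386279992506
```

```bash
python3 -m pendant '[[[4,0,0,0,0,0,1],[4,0,0,0,0,0,1],[4,-1,0,0,0,0,1]]]' 20; python3 st.py; python3 - <<'E'
from meas import *
d=wrist(); np.savez("w7.npz",**d); cv2.imwrite("pics/w7.png",cv2.resize(d["frame"][90:310,120:380],None,fx=3,fy=2.7)[:,:,::-1])
E
```

```text
t: 8.5
position: [0.6288, 0.26, 0.0786]
orientation: [0.004, 0.995, -0.095, -0.016]
force: [-11.8, -3.8, 10.1]
gripper_width: 0.0617
[[0.9814, -0.189, -0.0334], [-0.1892, -0.9819, -0.0041], [-0.032, 0.0104, -0.9994]] [0.6288 0.26   0.0786] [-11.8  -3.8  10.1] 0.06172532760272848 8.5
corner xy mm -59.7 -30.8 yaw 0.1899999999999995 tiltfix ax,ay 0.0104 0.032 F corner -10.858643396302128 -6.031639688597326
```

View pics/w7.png

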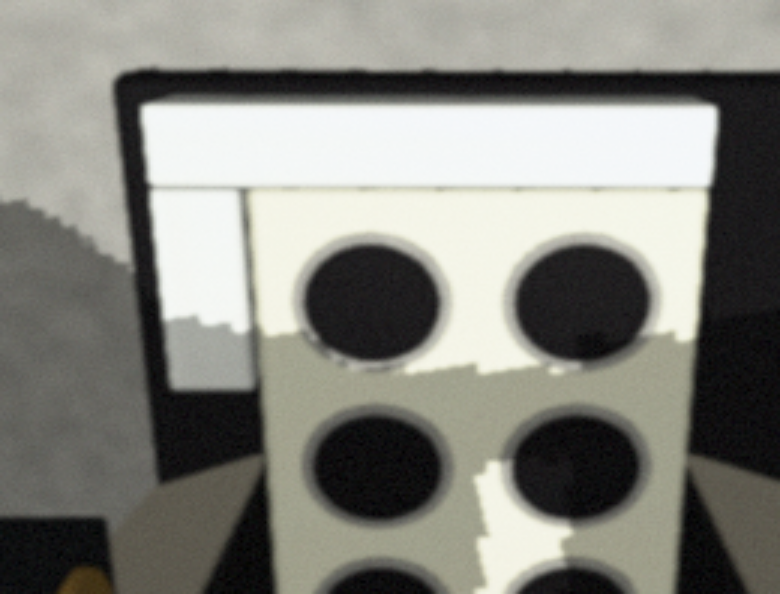

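The plate is now flush: its end edge touches the end stop at row 188 and its side edge touches the side stop at column 245. I'll hold, open to let it settle, straighten the tool and regrip.

```bash
python3 -m pendant '[[[0,0,0,0,0,0,1],[0,0,0,0,0,0,1],[0,0,0,0,0,0,0.15],[0,0,0,0,0,0,0.15],[-2,0,-1,0.01,0.032,0,0.15],[-2,0,0,0,0,0,0.15],[0,0,0,0,0,0,0.15],[0,0,0,0,0,0,0.15]]]' 12; python3 st.py; python3 - <<'E'
from meas import *
d=wrist(); np.savez("w8.npz",**d); cv2.imwrite("pics/w8.png",cv2.resize(d["frame"][90:310,120:380],None,fx=3,fy=2.7)[:,:,::-1])
E
```

```text
t: 9.22
position: [0.627, 0.2597, 0.0794]
orientation: [0.0, 0.995, -0.096, 0.001]
force: [0.3, -1.2, 0.1]
gripper_width: 0.0777
[[0.9817, -0.1904, 0.0018], [-0.1904, -0.9817, -0.0007], [0.0019, 0.0003, -1.0]] [0.627  0.2597 0.0794] [ 0.3 -1.2  0.1] 0.07768157880240507 9.2167
corner xy mm -59.6 -30.9 yaw 0.11999999999999922 tiltfix ax,ay 0.0003 -0.0019 F corner 0.5295713097109971 -1.0813601231958307
```

View pics/w8.png

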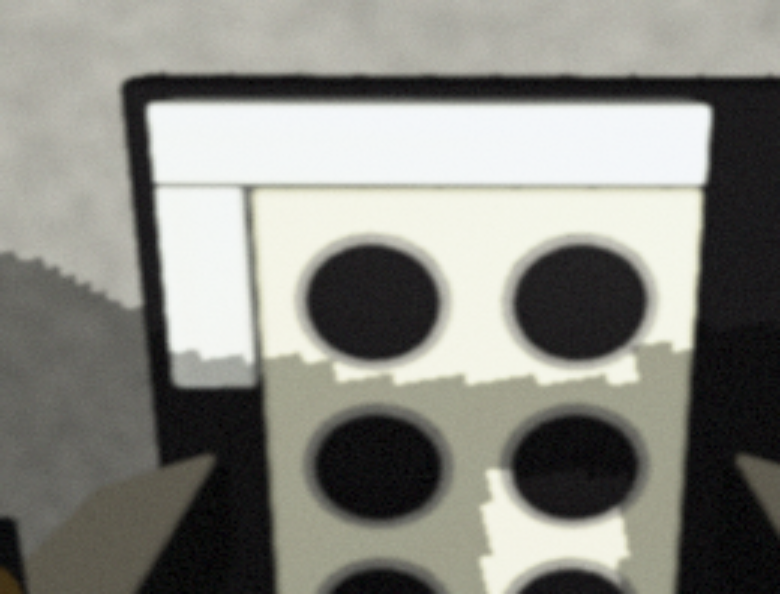

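Released, and the plate stays flush on both edges. I'll grip it a little higher and lift.

```bash
python3 -m pendant '[[[0,0,-3,0,0,0,0.15],[0,0,0,0,0,0,1],[0,0,0,0,0,0,1],[0,0,0,0,0,0,1],[0,0,0,0,0,0,1],[0,0,0,0,0,0,1]]]' 25; python3 st.py; python3 -m pendant '[[[0,0,-15,0,0,0,1],[0,0,-25,0,0,0,1],[0,0,-40,0,0,0,1],[0,0,-40,0,0,0,1],[0,0,-30,0,0,0,1],[0,0,0,0,0,0,1]]]' 25; python3 st.py; python3 - <<'E'
from meas import *
d=wrist(); cv2.imwrite("pics/w9.png",d["frame"][:,:,::-1])
E
```

```text
t: 9.77
position: [0.628, 0.2594, 0.0827]
orientation: [0.0, 0.995, -0.096, 0.001]
force: [-1.1, -0.1, 1.1]
gripper_width: 0.0613
[[0.9815, -0.1914, 0.0012], [-0.1914, -0.9815, -0.0005], [0.0013, 0.0003, -1.0]] [0.628  0.2594 0.0827] [-1.1 -0.1  1.1] 0.06126099728932103 9.7667
corner xy mm -58.5 -31.0 yaw 0.0600000000000005 tiltfix ax,ay 0.0003 -0.0013 F corner -1.028247229915435 -0.30470004757310065
t: 10.27
position: [0.6253, 0.2589, 0.2389]
orientation: [0.002, 0.995, -0.095, -0.003]
force: [1.1, 0.8, 0.7]
gripper_width: 0.0616
[[0.9818, -0.19, -0.0073], [-0.19, -0.9818, -0.0032], [-0.0065, 0.0045, -1.0]] [0.6253 0.2589 0.2389] [1.1 0.8 0.7] 0.06157602616737302 10.2667
corner xy mm -61.6 -32.2 yaw 0.15000000000000036 tiltfix ax,ay 0.0045 0.0065 F corner 0.9046012172887833 1.0162421259451981
```

View pics/w9.png

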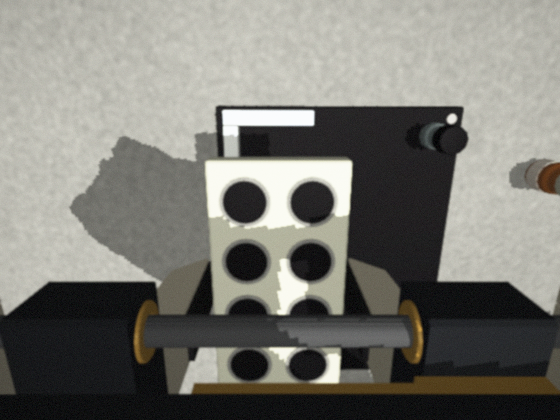

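```bash
cat > bed.py <<'E'
from meas import *
import sys
psi=np.radians(10.7); O=np.array([.5585,-.2475,.085]); c,s_=np.cos(psi),np.sin(psi);C,S=np.cos(np.pi/6),.5
bx=np.array([C*c,C*s_,S]);bz=np.array([-S*c,-S*s_,C]);by=np.cross(bz,bx)
Rt=np.c_[bx,-by,-bz]
tgt=np.array([float(a) for a in sys.argv[1:4]])/1e3  # plate centre in bed frame
off=np.array([-.0015,0,.0647])
s=ctrl.state();q=s["orientation"];R=Rn.from_quat([q[1],q[2],q[3],q[0]]).as_matrix()
p=s["position"]; pc=p+R@off; B=np.c_[bx,by,bz]
print("t",s["t"].__round__(2),"pos",p.round(4),"plate in bed mm",((pc-O)@B*1e3).round(1),"F",s["force"].round(1),"w",round(s["gripper_width"],4))
rv=Rn.from_matrix(R.T@Rt).as_rotvec(); print("rot (tool) needed",rv.round(4))
pt=O+B@tgt-Rt@off; print("shift tool mm, TCP tgt",((pt-p)@R*1e3).round(1),pt.round(4))
pc_shift=(O+B@tgt-pc)@R*1e3; print("plate shift only (tool)",pc_shift.round(1), "F in bed",(s["force"]@B).round(1))
E
python3 -m pendant '[[[0,0,-5,0,0,-0.1,1],[0,0,-5,0,0,-0.1,1],[0,0,-5,0,0,-0.1,1],[0,0,0,0,0,-0.09,1],[0,0,0,0,0,0,1]]]' 25; python3 bed.py 3 0 70
```

```text
t: 10.73
position: [0.6226, 0.2571, 0.2522]
orientation: [0.003, 0.994, 0.108, -0.006]
force: [0.3, -0.3, -0.8]
gripper_width: 0.0618
t 10.73 pos [0.6226 0.2571 0.2522] plate in bed mm [185.  483.6  11.5] F [ 0.3 -0.3 -0.8] w 0.0618
rot (tool) needed [-0.0031  0.5357  0.0311]
shift tool mm, TCP tgt [-234.2  476.8   53.4] [ 0.4962 -0.2593  0.2039]
plate shift only (tool) [-200.9  477.5   45.1] F in bed [-0.2 -0.3 -0.8]
```

```bash
python3 -m pendant '[[[-16,34,0,0,0,0,1],[-16,34,0,0,0,0,1],[-16,34,0,0,0,0,1],[-16,34,0,0,0,0,1],[-16,34,0,0,0,0,1],[-16,34,0,0,0,0,1],[-16,34,0,0,0,0,1],[-16,34,0,0,0,0,1],[-16,34,0,0,0,0,1],[-16,34,0,0,0,0,1],[-16,34,0,0,0,0,1],[-16,34,0,0,0,0,1]]]' 25; python3 bed.py 3 0 70
```

```text
t: 11.73
position: [0.5062, -0.187, 0.2453]
orientation: [-0.003, 0.995, 0.1, -0.013]
force: [0.9, -0.5, -1.1]
gripper_width: 0.0614
t 11.73 pos [ 0.5062 -0.187   0.2453] plate in bed mm [ 10.3  69.7 104.5] F [ 0.9 -0.5 -1.1] w 0.0614
rot (tool) needed [-0.0116  0.5495  0.0103]
shift tool mm, TCP tgt [-23.1  69.2  41.4] [ 0.4962 -0.2593  0.2039]
plate shift only (tool) [10.9 70.1 32.7] F in bed [ 0.1 -0.6 -1.3]
```

```bash
python3 -m pendant '[[[-8,14,0,0,0.11,0,1],[-8,14,0,0,0.11,0,1],[-8,14,0,0,0.11,0,1],[0,14,0,0,0.11,0,1],[0,14,0,0,0.11,0,1],[0,0,0,0,0,0,1]]]' 25; python3 bed.py 3 0 50
```

```text
t: 12.23
position: [0.4864, -0.2787, 0.2391]
orientation: [-0.023, 0.962, 0.074, 0.261]
force: [-1.4, -1.0, -1.6]
gripper_width: 0.0615
t 12.23 pos [ 0.4864 -0.2787  0.2391] plate in bed mm [  9.5 -18.  107.1] F [-1.4 -1.  -1.6] w 0.0615
rot (tool) needed [ 0.0113 -0.0062 -0.0296]
shift tool mm, TCP tgt [ -7.  -17.7  56.9] [ 0.506  -0.2574  0.1866]
plate shift only (tool) [ -7.4 -18.4  56.9] F in bed [-2.1 -0.7 -0.6]
```

```bash
python3 -m pendant '[[[-3,-9,15,0.011,-0.006,-0.03,1],[-4,-9,20,0,0,0,1],[0,0,20,0,0,0,1],[0,0,0,0,0,0,1]]]' 25; python3 bed.py 4 0 25; python3 - <<'E'
from meas import *
d=wrist(); cv2.imwrite("pics/b1.png",d["frame"][:,:,::-1]); np.savez("b1.npz",**d)
d=ctrl.get_image("scene"); cv2.imwrite("pics/b1s.png",cv2.resize(d["frame"][150:300,110:310],None,fx=4,fy=4,interpolation=cv2.INTER_CUBIC)[:,:,::-1])
E
```

```text
t: 12.57
position: [0.4976, -0.265, 0.1841]
orientation: [-0.024, 0.964, 0.075, 0.256]
force: [-0.4, 0.0, -1.3]
gripper_width: 0.0619
t 12.57 pos [ 0.4976 -0.265   0.1841] plate in bed mm [-6.9 -6.3 52.7] F [-0.4  0.  -1.3] w 0.0619
rot (tool) needed [ 0.0076  0.0043 -0.03  ]
shift tool mm, TCP tgt [10.6 -6.4 27.6] [ 0.5191 -0.2549  0.1654]
plate shift only (tool) [10.8 -6.8 27.6] F in bed [-1.   0.1 -0.9]
```

View pics/b1.png

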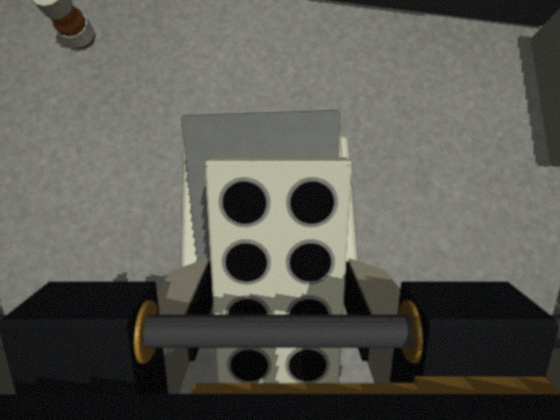

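View pics/b1s.png

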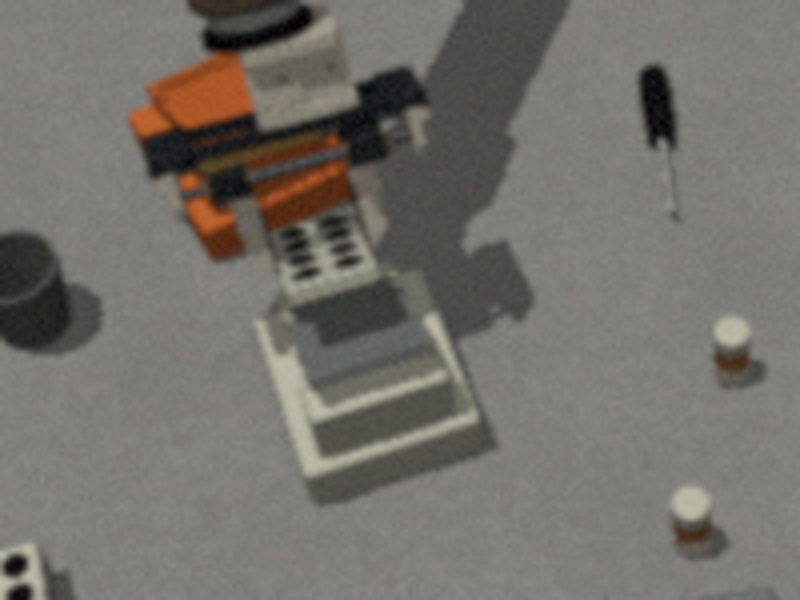

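The plate is held above the bed and the bed's upper edge shows from (183,116) to (340,111). I'll use that edge to refine the bed position.

```bash
python3 - <<'E'
from meas import *
d=np.load("b1.npz")
cv2.imwrite("pics/b1z.png",cv2.resize(d["frame"][100:270,165:375],None,fx=3.6,fy=3.5,interpolation=cv2.INTER_CUBIC)[:,:,::-1])
U=onz(d,[(182.5,116.5),(340,111)],.121)
print(U,np.linalg.norm(U[0]-U[1]),np.degrees(np.arctan2(*(U[0]-U[1])[1::-1]))-90)
y=np.radians(10.7);print(U.mean(0)[:2]-.06235*np.array([np.cos(y),np.sin(y)]))
E
```

```text
[[ 0.60822741 -0.19403054  0.121     ]
 [ 0.62461235 -0.27882153  0.121     ]] 0.0863595872802249 10.93698746012356
[ 0.55515397 -0.24800235]
```

View pics/b1z.png

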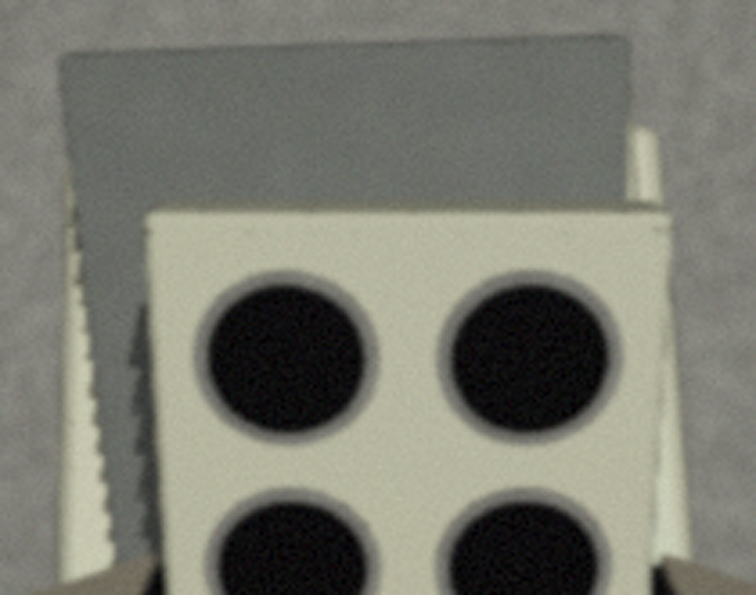

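```bash
sed -i 's/.5585,-.2475/.5570,-.2478/' bed.py; python3 -m pendant '[[[7,-4,0,0.007,0.004,-0.03,1],[4,-3,5,0,0,0,1],[0,0,8,0,0,0,1],[0,0,0,0,0,0,1]]]' 25; python3 bed.py 5 0 15
```

```text
t: 13.0
position: [0.515, -0.2547, 0.1832]
orientation: [-0.022, 0.961, 0.093, 0.259]
force: [-0.2, -0.4, -1.1]
gripper_width: 0.0617
t 13.0 pos [ 0.515  -0.2547  0.1832] plate in bed mm [10.9  0.8 41.7] F [-0.2 -0.4 -1.1] w 0.0617
rot (tool) needed [ 0.0035 -0.0027  0.0064]
shift tool mm, TCP tgt [-5.8  0.9 26.7] [ 0.5234 -0.2542  0.1573]
plate shift only (tool) [-6.   0.6 26.6] F in bed [-0.8 -0.3 -0.8]
```

```bash
python3 -m pendant '[[[-3,1,8,0.003,-0.003,0.006,1],[-3,0,10,0,0,0,1],[0,0,7,0,0,0,1],[0,0,0,0,0,0,1]]]' 25; python3 bed.py 5 0 9; python3 - <<'E'
from meas import *
d=wrist(); cv2.imwrite("pics/b2.png",d["frame"][:,:,::-1]); np.savez("b2.npz",**d)
E
```

```text
t: 13.33
position: [0.5239, -0.2547, 0.157]
orientation: [-0.023, 0.962, 0.09, 0.258]
force: [0.2, -0.3, 0.6]
gripper_width: 0.0616
t 13.33 pos [ 0.5239 -0.2547  0.157 ] plate in bed mm [ 5.3 -0.7 14.6] F [ 0.2 -0.3  0.6] w 0.0616
rot (tool) needed [ 0.0021 -0.0002  0.001 ]
shift tool mm, TCP tgt [-0.3 -0.6  5.6] [ 0.5263 -0.2536  0.1521]
plate shift only (tool) [-0.3 -0.7  5.6] F in bed [ 0.4 -0.4  0.5]
```

View pics/b2.png

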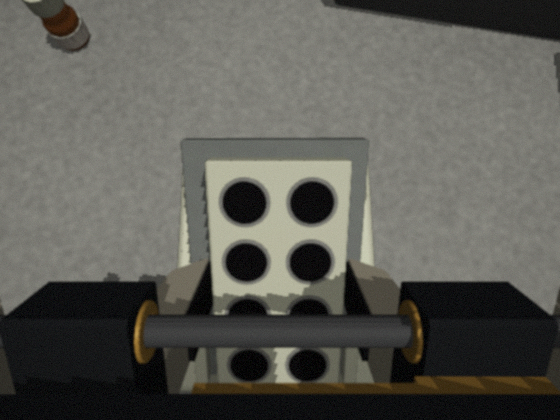

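The plate is centred to about 2 mm: bed columns 183–367, plate columns 207–352. Its upper margin is about 9 mm, which puts x at roughly +3. Lowering until contact.

```bash
python3 -m pendant '[[[0,-2,4,0.002,0,0,1],[0,0,4,0,0,0,1],[0,0,2,0,0,0,1]]]' 25; python3 bed.py 3 0 6
```

```text
t: 13.63
position: [0.528, -0.2518, 0.1484]
orientation: [-0.024, 0.962, 0.091, 0.257]
force: [-21.0, 1.3, 30.5]
gripper_width: 0.0618
t 13.63 pos [ 0.528  -0.2518  0.1484] plate in bed mm [4.9 1.5 4.8] F [-21.    1.3  30.5] w 0.0618
rot (tool) needed [-0.0004  0.0008  0.0008]
shift tool mm, TCP tgt [-1.9  1.5 -1.2] [ 0.5261 -0.2536  0.1485]
plate shift only (tool) [-1.9  1.5 -1.2] F in bed [-2.4  5.1 36.6]
```

```bash
python3 -m pendant '[[[-1,0,-1,0,0,0,1],[-1.5,0,0,0,0,0,1],[-1.5,0,0,0,0,0,1],[0,0,0,0,0,0,1],[0,0,0,0,0,0,1]]]' 25; python3 bed.py 0 0 6; python3 - <<'E'
from meas import *
d=wrist(); cv2.imwrite("pics/b3.png",d["frame"][:,:,::-1]); np.savez("b3.npz",**d)
d=ctrl.get_image("scene"); cv2.imwrite("pics/b3s.png",cv2.resize(d["frame"][180:280,140:260],None,fx=6,fy=6,interpolation=cv2.INTER_CUBIC)[:,:,::-1])
E
```

```text
t: 14.05
position: [0.5242, -0.2529, 0.1473]
orientation: [-0.024, 0.962, 0.09, 0.258]
force: [0.2, -0.2, -1.4]
gripper_width: 0.0613
t 14.05 pos [ 0.5242 -0.2529  0.1473] plate in bed mm [0.9 1.  5.9] F [ 0.2 -0.2 -1.4] w 0.0613
rot (tool) needed [0.0008 0.0004 0.0011]
shift tool mm, TCP tgt [-0.9  1.1 -0.1] [ 0.5235 -0.2541  0.147 ]
plate shift only (tool) [-0.9  1.  -0.1] F in bed [-0.6 -0.2 -1.3]
```

View pics/b3.png

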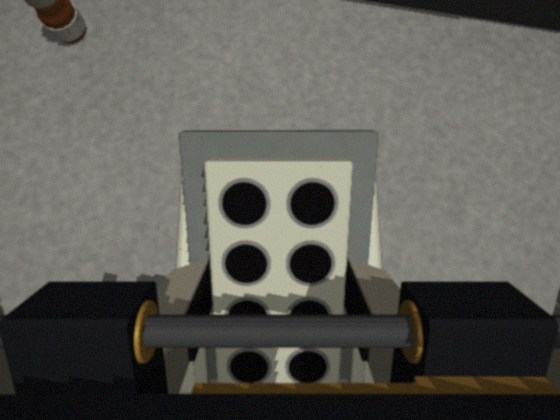

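View pics/b3s.png

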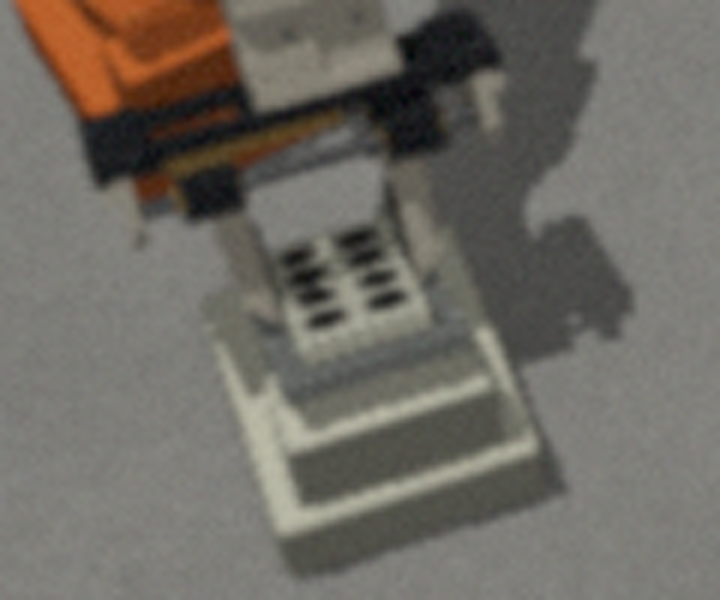

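The plate lies at the lip: its upper margin (rows 131–160) is about 12 mm. I'll press lightly, hold, then release.

```bash
python3 -m pendant '[[[0,0,1.5,0,0,0,1],[0,0,0.5,0,0,0,1],[0,0,0,0,0,0,1],[0,0,0,0,0,0,1],[0,0,0,0,0,0,1]]]' 25; python3 bed.py 0 0 6
```

```text
t: 14.57
position: [0.5251, -0.253, 0.1467]
orientation: [-0.023, 0.962, 0.091, 0.257]
force: [-0.7, 0.5, -0.6]
gripper_width: 0.0617
t 14.57 pos [ 0.5251 -0.253   0.1467] plate in bed mm [1.3 0.8 4.9] F [-0.7  0.5 -0.6] w 0.0617
rot (tool) needed [0.0014 0.0006 0.0018]
shift tool mm, TCP tgt [-1.4  0.8 -1.1] [ 0.5235 -0.2541  0.147 ]
plate shift only (tool) [-1.3  0.7 -1.1] F in bed [-0.8  0.7 -0.2]
```

```bash
python3 -m pendant '[[[0,0,1.5,0,0,0,1],[0,0,1.5,0,0,0,1]]]' 25; python3 bed.py 0 0 6; python3 -m pendant '[[[0,0,0.3,0,0,0,1],[0,0,0.3,0,0,0,1],[0,0,0.3,0,0,0,1]]]' 25; python3 bed.py 0 0 6
```

```text
t: 14.73
position: [0.5257, -0.2529, 0.1458]
orientation: [-0.023, 0.962, 0.091, 0.257]
force: [-22.8, 0.4, 34.3]
gripper_width: 0.0616
t 14.73 pos [ 0.5257 -0.2529  0.1458] plate in bed mm [1.3 0.7 3.8] F [-22.8   0.4  34.3] w 0.0616
rot (tool) needed [0.0015 0.0018 0.0027]
shift tool mm, TCP tgt [-1.4  0.8 -2.2] [ 0.5235 -0.2541  0.147 ]
plate shift only (tool) [-1.3  0.7 -2.2] F in bed [-2.2  4.7 40.9]
t: 14.98
position: [0.5259, -0.2531, 0.146]
orientation: [-0.022, 0.962, 0.091, 0.257]
force: [-8.0, -0.6, 11.2]
gripper_width: 0.0618
t 14.98 pos [ 0.5259 -0.2531  0.146 ] plate in bed mm [1.6 0.4 4. ] F [-8.  -0.6 11.2] w 0.0618
rot (tool) needed [0.0025 0.0021 0.0035]
shift tool mm, TCP tgt [-1.7  0.6 -2. ] [ 0.5235 -0.2541  0.147 ]
plate shift only (tool) [-1.6  0.4 -2. ] F in bed [-1.3  0.9 13.7]
```

```bash
python3 -m pendant '[[[0,0,0,0,0,0,1],[0,0,0,0,0,0,0.25],[0,0,0,0,0,0,0.15],[0,0,0,0,0,0,0.1],[0,0,0,0,0,0,0.1],[0,0,0,0,0,0,0.1]]]' 25; python3 bed.py 0 0 6; python3 - <<'E'
from meas import *
d=wrist(); cv2.imwrite("pics/b4.png",d["frame"][:,:,::-1])
E
```

```text
t: 15.48
position: [0.5267, -0.2529, 0.1455]
orientation: [-0.023, 0.962, 0.091, 0.257]
force: [0.5, -0.2, 0.4]
gripper_width: 0.0823
t 15.48 pos [ 0.5267 -0.2529  0.1455] plate in bed mm [2.1 0.5 3.1] F [ 0.5 -0.2  0.4] w 0.0823
rot (tool) needed [0.0019 0.0012 0.0033]
shift tool mm, TCP tgt [-2.2  0.6 -2.9] [ 0.5235 -0.2541  0.147 ]
plate shift only (tool) [-2.1  0.5 -2.9] F in bed [ 0.6 -0.3  0.1]
```

View pics/b4.png

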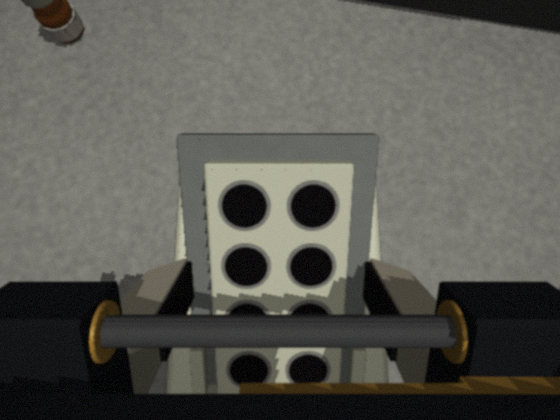

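Released: the plate is in place on the bed, at columns 205–353, rows from 163 down. Retracting.

```bash
python3 -m pendant '[[[0,0,-15,0,0,0,0.1],[0,0,-30,0,0,0,0],[0,0,-30,0,0,0,0],[0,0,-30,0,0,0,0],[-10,0,-20,0,0,0,0],[0,0,0,0,0,0,0],[0,0,0,0,0,0,0]]]' 25; python3 - <<'E'
from meas import *
d=wrist(); cv2.imwrite("pics/b5.png",d["frame"][:,:,::-1]); np.savez("b5.npz",**d)
d=ctrl.get_image("scene"); cv2.imwrite("pics/b5s.png",cv2.resize(d["frame"][150:300,100:300],None,fx=4,fy=4,interpolation=cv2.INTER_CUBIC)[:,:,::-1])
E
```

```text
t: 16.12
position: [0.4545, -0.2654, 0.2509]
orientation: [-0.024, 0.962, 0.092, 0.256]
force: [-0.3, 0.3, 0.4]
gripper_width: 0.0919
```

View pics/b5.png

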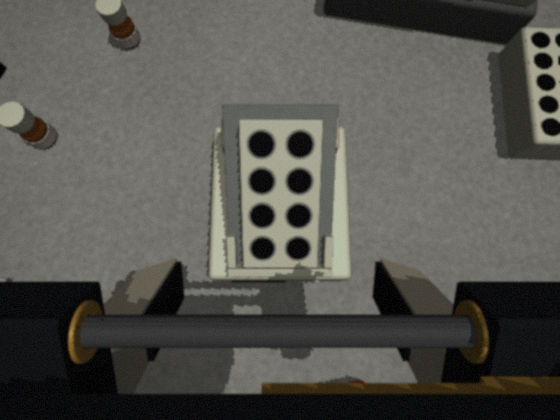

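View pics/b5s.png

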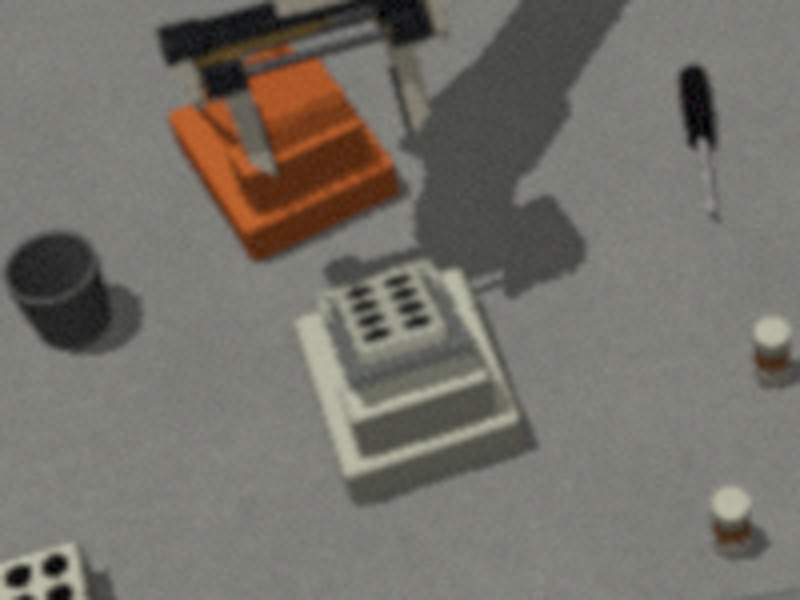

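The plate sits at columns 239–322, centred on the bed at columns 222–338. Its lower end is at the lip (row 268), with an upper margin of about 12 mm, and it lies straight. The vials, driver and cup are where they were. Handing in.

```bash
python3 -c "
from cell import ctrl
ctrl.job_done(); s=ctrl.state(); print(s['t'],s['force'])"
```

```text
the job is handed in; nothing more can be done
the job is handed in; nothing more can be done
```

The job is handed in after about 16 s of the 56 s. The plate is lying released on the reader's bed. The robot gave no verdict, so the results below come from my own checks.

- **Corner:** I gripped the plate by its long sides, squared it up and slid it into the stops. My first check measured x = -62.0 mm, about 2 mm short of the end stop. I regripped and pushed again, and the next picture, taken with the plate released, showed it flush with the end stop and near side stop. The far side stop was out of that view; it was flush in the picture before the push. I did not measure x again after the second push.
- **Bed:** I carried the plate over and lowered it, tilted 30°, until it touched the bed. I slid it to the lip, pressed it down while still holding it, and then let go.
- **Contact force:** while I held the plate on the bed, one reading dropped to nearly zero. I pressed again (41 N, easing to 14 N) before letting go.
- **Last checks:** the last wrist picture shows the plate within about 1 mm of the bed's middle line. Its upper margin of about 12 mm puts its lower end at the lip. It lies straight, wells up, and the gripper is clear.
- **Uncertainty:** my estimates of the bed's position along the slope differed by about 4 mm between views. I therefore relied on the visible margins for the final placement.
- **Other things:** the two amber vials, the driver and the cup had not moved in the last pictures. The small glass vial and the wash bottle were not in those views, but nothing came near them.

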